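# Unlock the power supply cradle

### The arm

A 6-joint arm with a two-finger parallel gripper is mounted at the origin on a cart in front of the work surface, level with it; the furniture and walls round the work are solid. World frame = base frame: x ahead of the robot, y to its left, z up, the work surface at z = 0. Lengths are in m, angles in rad, forces in N, time in s.
With the tool pointing down it reaches from about 0.25 to 0.775 m from the base axis. Payload 4 kg.
Tool frame: the origin (TCP) lies at the very end of the fingers, on their centre line; the grasp point (between the pads) lies 19 mm behind it; z points along the fingers, y is the line along which they close (so a half turn about z gives the same grasp; the last joint's range is limited). The gripper opens to 94 mm and grips with 3 to 60 N. Pads are 16 mm wide; open, the fingers measure 119 mm over their backs; the gripper's body (75 mm by 177 mm) begins 78 mm behind the grasp point.
Start: joints at [1.237, 0.087, 1.371, -0, 1.684, -0.103], TCP at [0.126, 0.535, 0.206] pointing down, gripper open.
Joint ranges: [-3.1, 3.1], [-0.76, 2.03], [0.27, 2.55], [-1.08, 4.22], [0.17, 2.65], [-2.57, 2.57]. Speed limits (rad/s): [2.79, 2.79, 3.14, 3.14, 3.14, 3.14].

### API

Orientations are given as a rotation vector (axis times angle).
In Python, from station import state, get_image, sign_off gives the robot as it stands.
- The arm moves only by the shell command python3 -m jog 'ROWS' [FORCE]. ROWS is JSON, a list of rows, each a list of 7 numbers: the turn, a rotation vector about the tool's x, y, z in degrees, then the shift along the tool's x, y, z in mm, then the gripper's target within -1 to 1 (shut at 1, half-way at 0, fully open at -1). In form: [[ax, ay, az, x, y, z, grip], ...]. A call has 1 to 12 rows; each row is the pose to reach, as a shift and turn from the pose commanded when the call began, along the tool's axes at that moment; what a row does not reach only later rows make up. A row lasts 1/12 s, in which the tool goes at most 41.7 mm and 7.16 degrees, less where a joint would pass 70% of its speed; a pose out of reach is approached as far as the arm can. A call with a gripper value outside its range is refused whole. The fingers move at their own pace and stop on an object; FORCE is the grip in N (left out, the last holds). Time passes only in rows, so rows that repeat a pose let the fingers close. It gives the time, the measured TCP pose, the force and the opening at its end, in the units of the state.
- state(): the state, without advancing time (a new reading comes with each control period).
- get_image(name): name is "scene" or "top"; returns a dict with "color" (400x640x3 uint8, red, green, blue), "fov_y" (degrees; the focal length in pixels is half the picture's height over the tangent of half this angle, whatever the lens; pixels are square), "cx", "cy" (the principal point, pixels), "rvec" (rotation vector, rad) and "tvec" (3), from world to camera coordinates, as OpenCV has them. Camera axes: x right, y down, z forward; pixel columns grow to the right and rows downward; lengths in m; the calibration is good to about 2 mm. A picture is of the moment at which its call begins. There is no depth.
- sign_off(): hands the job in, once; it reports no verdict.
The state is a dict: "t": time; "qpos": joint angles; "joint_vel": joint speeds; "effort": joint torques, N m; "eef_pos": TCP position; "tool_rot": TCP orientation; "force": force on the tool from outside, world axes, zero at the start; "ft_torque": the same for the moment, N m; "gripper_width": finger opening in m.
Only numpy, scipy, OpenCV 4.12 (cv2) and the standard library are available. Lean on these libraries where they do the work, as an engineer would, in place of code of your own. Each camera call takes 0.05 s, during which the arm holds its last target. There are 200 camera calls.

### The job

The power supply is to come out for testing, so take off the yellow locking bar that lies over it: lift the bar level and straight up until both ends are clear of their U brackets, then lay it down gently, flat and lengthwise in the middle of the blue mat with its handle up, and let go. Leave the power supply lying where it is, and leave the like bar over the handheld meter alone.

Things in the scene. Friction and masses are not known exactly. Their poses are not given: they have to be found in the camera images.
- supply_bar_grip (a point): Centre of the black handle (mm: 80 along x, 16 wide y, 18 high z) above the yellow bar over the power supply, on two posts at x +-34; pinch it from above across the 16. Parallel bar 38 below: 16x16, rubber end caps 28x28, 182 long over all, cap undersides 52 below this point. 0.25 kg. Loose in two fixed open-topped U brackets 27 deep, at x +-66: free after 27 mm of rise. z up.
- power_supply: Perforated metal power supply, 85x151x38 mm, loose on a fixed grey cradle (156x180x10) that also carries the two aluminium U brackets (slots 22 wide, arms 78 above the bench), 3 mm under its bar. Origin: centre of its underside; x across its width (the bar's direction), y along it, z up. Its bar's handle centre starts 87 mm above this origin.
- meter_bar_grip (a point): Centre of the handle of the other, identical yellow bar, in a like cradle over a black handheld meter. Same axes and sizes. To be left alone.
- mat: Fixed blue mat with a thin white border line on the bench, 250 (x) by 160 (y), 4 thick (mm). Origin: centre of its underside; x along its length. The bar lying on it, handle up, has its handle centre 56 mm above this origin.

How it is judged:
On the way, in this order (a step that is already met when the one before it is completed fails the run):
1. the bar over the power supply is raised at least 30 mm, level within 10 degrees and still within 30 mm (along and across) of straight above the power supply (z of supply_bar_grip in the frame of power_supply above 0.117 m and x of supply_bar_grip in the frame of power_supply between -0.03 and 0.03 m and y of supply_bar_grip in the frame of power_supply between -0.03 and 0.03 m and angle between supply_bar_grip's own z axis and vertical below 0.175 rad), for 0.1 s.
2. the bar is over the mat, its underside no more than 20 mm above it, still held in the fingers (horizontal distance between supply_bar_grip and mat below 0.06 m and z of supply_bar_grip in the frame of mat below 0.076 m and contact force between the fingers and supply_bar above 1 N), for 0.05 s.
At the end, for the whole second after the job is handed in: The supply's bar rests on the mat, handle up: its middle within 30 mm (lengthwise) and 40 mm (crosswise) of the mat's centre, lengthwise within 15 degrees, level within 7 degrees, at rest, released. Supply moved under 20 mm, other bar under 15 mm (x of supply_bar_grip in the frame of mat between -0.03 and 0.03 m and y of supply_bar_grip in the frame of mat between -0.04 and 0.04 m and z of supply_bar_grip in the frame of mat below 0.061 m and angle between the x axis of supply_bar_grip and the x axis of mat, either way round below 0.26 rad and angle between supply_bar_grip's own z axis and vertical below 0.12 rad and linear speed of supply_bar below 0.02 m/s); the robot touches nothing.
It fails at once if the power supply is moved by more than 20 mm (distance of power_supply from where it was at the start of the episode above 0.02 m).
It fails at once if the bar over the meter is moved by more than 15 mm (distance of meter_bar_grip from where it was at the start of the episode above 0.015 m).
It also fails if it takes over 40 s, if anything falls off the work surface, if the arm or the gripper's body presses on something with over 40 N, if the wrist force passes 120 N, or if a joint passes its speed limit or range.

## Working session

There is one attempt and no reset: what is moved stays moved. The work goes in short steps, Python scripts to look and compute and a shell command to move; the robot and the scene stay as the last step left them, time stands still between calls to the robot, and variables do not carry over. Pictures are saved under pics/ and viewed, on a budget of 10 in all, crops included, one or two more only if the job needs it, and the job is handed in when it is done.

```bash
mkdir -p pics; python3 - <<'E'
from station import state,get_image
import cv2,pickle
d={n:get_image(n) for n in("scene","top")}
pickle.dump(d,open('d0.pkl','wb'))
for n in d: cv2.imwrite(f'pics/{n}0.png',d[n]['color'][:,:,::-1]); print(n,{k:v for k,v in d[n].items() if k!='color'})
print(state())
E
```

```text
scene {'fov_y': 49.80542492149579, 'cx': 321.42029847797346, 'cy': 204.1257330723623, 'rvec': array([ 2.2793414 , -0.63509906,  0.27217445]), 'tvec': array([-0.42222141,  0.23118518,  0.94545336])}
top {'fov_y': 45.56419312706373, 'cx': 319.68873868994535, 'cy': 200.01813407781898, 'rvec': array([ 2.15924419, -2.18726934,  0.11994458]), 'tvec': array([-0.02358246,  0.5187729 ,  1.09786108])}
{'t': 0.1, 'qpos': array([ 1.23689227e+00,  8.79498983e-02,  1.37202779e+00, -1.00757652e-05,
        1.68358546e+00, -1.03081504e-01]), 'joint_vel': array([ 0.00105244, -0.0014758 , -0.00714955, -0.00072345,  0.00114406,
       -0.00136142]), 'effort': array([ 2.10592763e-03, -3.41254413e+01, -3.03301978e+01,  7.19051762e-02,
        3.04617989e-02, -1.02109302e-04]), 'eef_pos': array([0.12567476, 0.53497736, 0.20442181]), 'tool_rot': array([-3.61724375e-01, -3.12027701e+00,  3.02467025e-03]), 'force': array([ 0.99487431,  0.1644913 , -0.50593994]), 'ft_torque': array([-0.01438964, -0.00518435,  0.01548056]), 'gripper_width': 0.09409568562550573}
```

View pics/scene0.png

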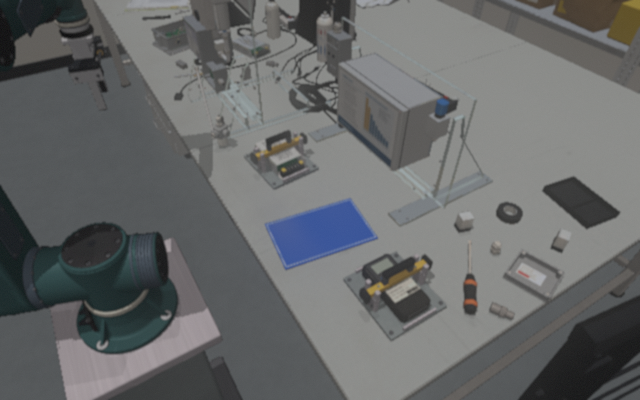

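View pics/top0.png

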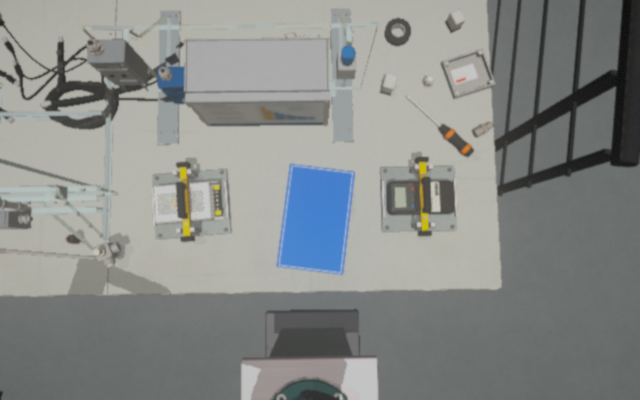

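The supply is the left unit in the top view: its bar runs about (184,165)–(186,237) with the handle at (183,200). The meter unit is on the right at (420,197), and the mat is centred near (316,219). I'll measure these next.

```bash
cat > h.py <<'E'
import numpy as np,cv2
def cast(im,uv,z):
    f=im['color'].shape[0]/2/np.tan(np.radians(im['fov_y'])/2)
    R=cv2.Rodrigues(im['rvec'])[0]; C=-R.T@im['tvec']
    uv=np.atleast_2d(uv).astype(float)
    d=np.c_[(uv[:,0]-im['cx'])/f,(uv[:,1]-im['cy'])/f,np.ones(len(uv))]@R
    return C+d*((z-C[2])/d[:,2])[:,None]
def proj(im,P):
    f=im['color'].shape[0]/2/np.tan(np.radians(im['fov_y'])/2)
    K=np.array([[f,0,im['cx']],[0,f,im['cy']],[0,0,1.]])
    return cv2.projectPoints(np.atleast_2d(P).astype(float),im['rvec'],im['tvec'],K,None)[0][:,0]
def rect(m):
    c=max(cv2.findContours(m.astype(np.uint8),0,2)[0],key=cv2.contourArea)
    return cv2.boxPoints(cv2.minAreaRect(c))
def info(im,b,z):
    P=cast(im,b,z)[:,:2]; e=[P[1]-P[0],P[2]-P[1]]; e=max(e,key=np.linalg.norm)
    return P.mean(0).round(4),'yaw',np.degrees(np.arctan2(e[1],e[0])).round(1),np.linalg.norm(P[1]-P[0]).round(3),np.linalg.norm(P[2]-P[1]).round(3)
E
python3 - <<'E'
import pickle;from h import *
d=pickle.load(open('d0.pkl','rb'));im=d['top']
hsv=cv2.cvtColor(im['color'],cv2.COLOR_RGB2HSV);H,S,V=[hsv[...,i].astype(int) for i in range(3)]
yy,xx=np.mgrid[:400,:640]
print('mat',info(im,rect((abs(H-113)<12)&(S>120)&(xx>260)&(xx<370)&(yy>150)),.004))
roi=(xx>150)&(xx<235)&(yy>150)&(yy<250)
y=roi&(abs(H-25)<8)&(S>120)&(xx<205)
pts=np.argwhere(y)[:,::-1].astype(np.float32); b=cv2.boxPoints(cv2.minAreaRect(pts)); print('yellow',b.round(1).tolist(),info(im,b,.067))
k=roi&(V<75)&(xx>170)&(xx<195)
n,l,s,c=cv2.connectedComponentsWithStats(k.astype(np.uint8))
for i in range(1,n):
    if s[i,4]>20: print(s[i],c[i].round(1)); b=rect(l==i); print(' h.097',info(im,b,.097),' z.073',info(im,b,.073))
print('TCP px',proj(im,[.126,.535,.206]),cast(im,[[0,200]],0))
cv2.imwrite('pics/c.png',np.hstack([cv2.resize(im['color'][150:250,140:240,::-1],(500,500),interpolation=2),cv2.resize((k*120+y*255).clip(0,255).astype(np.uint8)[150:250,140:240,None].repeat(3,2),(300,300))[:,:].repeat(1,0) if 0 else cv2.resize((k*120+y*255).clip(0,255).astype(np.uint8)[150:250,155:215,None].repeat(3,2),(300,500))]))
E
```

```text
mat (array([ 0.4771, -0.0207]), 'yaw', np.float64(-7.5), np.float64(0.237), np.float64(0.145))
yellow [[179.39999389648438, 167.0], [186.5, 166.6999969482422], [190.10000610351562, 235.6999969482422], [183.10000610351562, 236.10000610351562]] (array([0.5156, 0.2764]), 'yaw', np.float64(-176.2), np.float64(0.016), np.float64(0.158))
TCP px [[ 24.39809584 400.47349104]] [[0.53076763 0.73801397 0.        ]]
```

View pics/c.png

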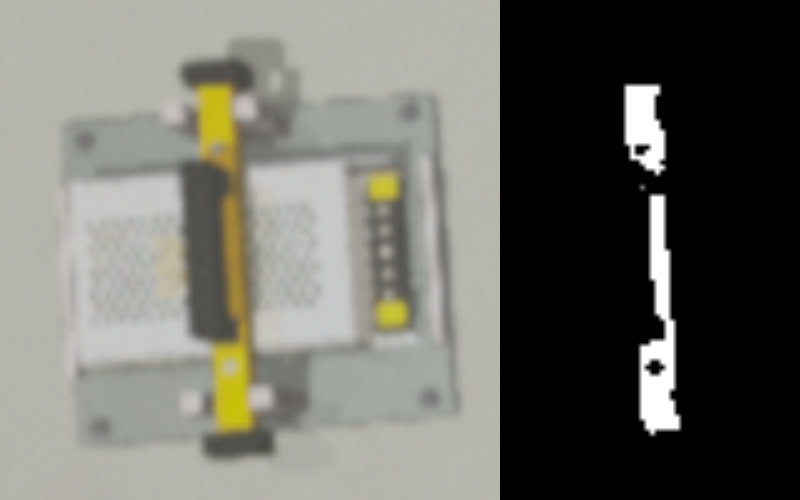

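The crop shows the handle lying along the bar at about full-image pixel (181.5,200), with the bar lifted clear of the supply. I'll work out the deltas, going round through (0.22,0.25) to stay clear of the glass frame.

```bash
cat >> h.py <<'E'
from scipy.spatial.transform import Rotation as Ro
def go(p,yaw=None):
    from station import state
    s=state(); R=Ro.from_rotvec(s['tool_rot']).as_matrix()
    out=(R.T@(np.array(p)-s['eef_pos'])*1000).round(1)
    print('tcp',s['eef_pos'].round(4),'shift',out,'tooly yaw',np.degrees(np.arctan2(R[1,1],R[0,1])).round(1),'tilt',np.degrees(np.arccos(-R[2,2])).round(2))
E
python3 - <<'E'
import pickle;from h import *
d=pickle.load(open('d0.pkl','rb'));im=d['top']
print(cast(im,[[181.6,200.4]],.1), cast(im,[[180,165],[182,240],[184,165],[189,239]],.073))
go([.22,.25,.206]);go([.515,.277,.206])
E
```

```text
[[0.513883   0.27429834 0.1       ]] [[0.59771398 0.28682917 0.073     ]
 [0.42757492 0.2795728  0.073     ]
 [0.59760605 0.27775176 0.073     ]
 [0.42960162 0.26397011 0.073     ]]
tcp [0.1257 0.535  0.2044] shift [-157.  -255.8   -1.1] tooly yaw 76.8 tilt 0.11
tcp [0.1257 0.535  0.2044] shift [-438.  -162.1   -1.3] tooly yaw 76.8 tilt 0.11
```

```bash
python3 -m jog '[[0,0,-5,-18,-30,0,-1],[0,0,-10,-36,-60,0,-1],[0,0,-17,-56,-92,0,-1],[0,0,-17,-76,-124,0,-1],[0,0,-17,-96,-156,0,-1],[0,0,-17,-116,-188,0,-1],[0,0,-17,-136,-220,0,-1],[0,0,-17,-157,-256,0,-1],[0,0,-17,-157,-256,0,-1],[0,0,-17,-157,-256,0,-1]]' 20; python3 - <<'E'
from h import *
go([.515,.2755,.19])
E
```

```text
t: 0.93
eef_pos: [0.2208, 0.249, 0.2054]
tool_rot: [-0.094, 3.14, 0.002]
force: [-0.0, 0.7, -0.3]
gripper_width: 0.0943
tcp [0.2208 0.249  0.2054] shift [-295.3    8.8   15.6] tooly yaw 93.4 tilt 0.06
```

```bash
python3 -m jog '[[0,0,0,-35,1,0,-1],[0,0,0,-70,2,0,-1],[0,0,0,-105,3,0,-1],[0,0,0,-140,4,0,-1],[0,0,0,-175,5,0,-1],[0,0,0,-210,6,5,-1],[0,0,0,-245,7,10,-1],[0,0,0,-275,8,13,-1],[0,0,0,-295,9,15,-1],[0,0,0,-295,9,15,-1],[0,0,0,-295,9,15,-1]]'; python3 - <<'E'
from h import *
from station import get_image
go([.515,.2755,.078])
im=get_image('scene')
cv2.imwrite('pics/s1.png',cv2.resize(im['color'][80:220,200:380,::-1],(720,560),interpolation=2))
im=get_image('top')
cv2.imwrite('pics/t1.png',cv2.resize(im['color'][120:280,100:280,::-1],(675,600),interpolation=2))
E
```

```text
t: 1.85
eef_pos: [0.5133, 0.2806, 0.1885]
tool_rot: [0.107, -3.136, 0.001]
force: [0.0, 0.1, 0.4]
gripper_width: 0.0941
tcp [0.5133 0.2806 0.1885] shift [ -1.8  -5.1 110.5] tooly yaw 93.9 tilt 0.21
```

View pics/s1.png

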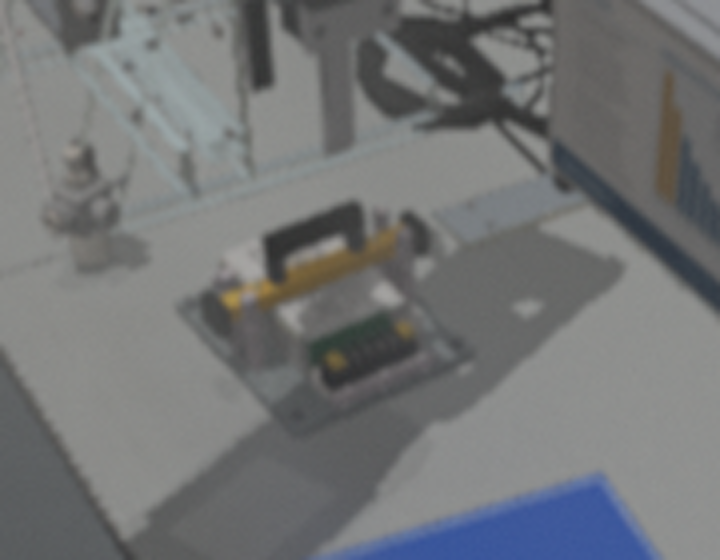

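The scene crop shows the handle at full-image pixel (278.8,139.5), with the fingers above it in the crop. I'll triangulate the handle from both views.

```bash
python3 - <<'E'
import pickle;from h import *
d=pickle.load(open('d0.pkl','rb'))
s,t=d['scene'],d['top']
print('scene@.097',cast(s,[[278.8,139.0]],.097),'top@.1',cast(t,[[181.6,200.4]],.1))
# handle ends, front top edge in scene crop: (267,238)->(362,203)
print('top edge ends',cast(s,[[266.75,139],[290.5,131]],.106))
print('fingers px',proj(s,[[.513,.2806,.1885],[.513,.333,.1885],[.513,.228,.1885]]), (proj(s,[[.513,.333,.1885],[.513,.228,.1885]])-[200,80])*4)
print('handle pred px',proj(s,[[.5145,.2755,.097]]))
E
```

```text
scene@.097 [[0.51448655 0.26979075 0.097     ]] top@.1 [[0.513883   0.27429834 0.1       ]]
top edge ends [[0.48011182 0.27591956 0.106     ]
 [0.55614334 0.27576617 0.106     ]]
fingers px [[274.32809541 109.68436782]
 [265.85675658 100.89954345]
 [283.3059089  118.99440916]] [[263.42702634  83.59817382]
 [333.22363559 155.97763663]]
handle pred px [[277.89102096 137.98246792]]
```

View pics/t1.png

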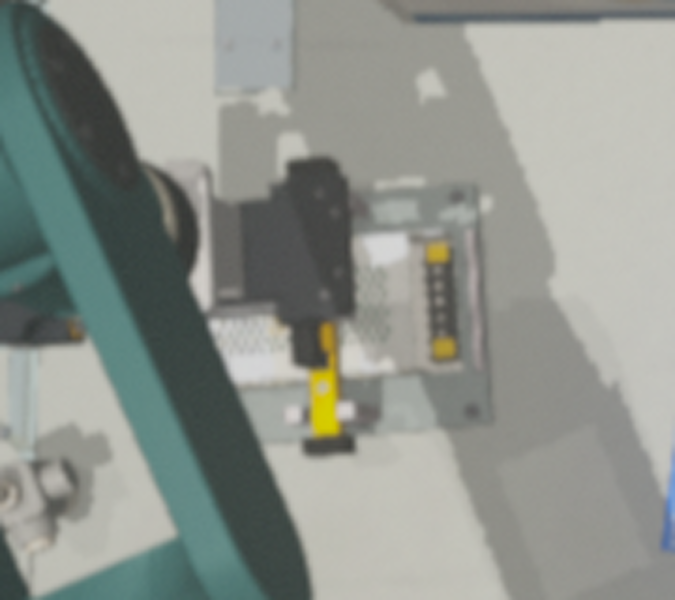

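The top view shows the open fingers straddling the handle line. I'll centre on y≈0.273 and descend.

```bash
python3 -m jog '[[0,0,0,-1.5,-7.5,15,-1],[0,0,0,-1.5,-7.5,40,-1],[0,0,0,-1.5,-7.5,62,-1],[0,0,0,-1.5,-7.5,80,-1],[0,0,0,-1.5,-7.5,95,-1],[0,0,0,-1.5,-7.5,104,-1],[0,0,0,-1.5,-7.5,108,-1],[0,0,0,-1.5,-7.5,108,-1],[0,0,0,-1.5,-7.5,108,-1]]'; python3 -m jog '[[0,0,0,0,0,0,0],[0,0,0,0,0,0,0.5],[0,0,0,0,0,0,1],[0,0,0,0,0,0,1],[0,0,0,0,0,0,1],[0,0,0,0,0,0,1],[0,0,0,0,0,0,1],[0,0,0,0,0,0,1],[0,0,0,0,0,0,1]]' 25
```

```text
t: 2.7
eef_pos: [0.516, 0.2719, 0.0837]
tool_rot: [-0.104, 3.138, 0.001]
force: [-0.2, 0.5, -0.0]
gripper_width: 0.0939
t: 3.45
eef_pos: [0.5158, 0.2713, 0.0824]
tool_rot: [0.103, -3.14, -0.0]
force: [0.5, -0.5, -0.4]
gripper_width: 0.0373
```

```bash
python3 -m jog '[[0,0,0,0,0,0,1],[0,0,0,0,0,0,1],[0,0,0,0,0,0,1],[0,0,0,0,0,0,1],[0,0,0,0,0,0,1],[0,0,0,0,0,0,1],[0,0,0,0,0,0,1],[0,0,0,0,0,0,1]]' 30
```

```text
t: 4.12
eef_pos: [0.5159, 0.2717, 0.0826]
tool_rot: [-0.104, 3.14, 0.001]
force: [-0.7, 3.0, 0.1]
gripper_width: 0.0165
```

```bash
python3 -m jog '[[0,0,0,0,0,-3,1],[0,0,0,0,0,-8,1],[0,0,0,0,0,-15,1],[0,0,0,0,0,-23,1],[0,0,0,0,0,-31,1],[0,0,0,0,0,-39,1],[0,0,0,0,0,-47,1],[0,0,0,0,0,-55,1],[0,0,0,0,0,-60,1],[0,0,0,0,0,-60,1],[0,0,0,0,0,-60,1]]' 40; python3 - <<'E'
from h import *
from station import get_image
go([.477,-.021,.15])
im=get_image('scene')
cv2.imwrite('pics/s2.png',cv2.resize(im['color'][80:220,200:380,::-1],(720,560),interpolation=2))
E
```

```text
t: 5.03
eef_pos: [0.5161, 0.2712, 0.143]
tool_rot: [-0.103, 3.139, 0.0]
force: [0.3, 0.1, -2.6]
gripper_width: 0.0161
tcp [0.5161 0.2712 0.143 ] shift [  58.2 -289.    -7.1] tooly yaw 93.8 tilt 0.05
```

View pics/s2.png

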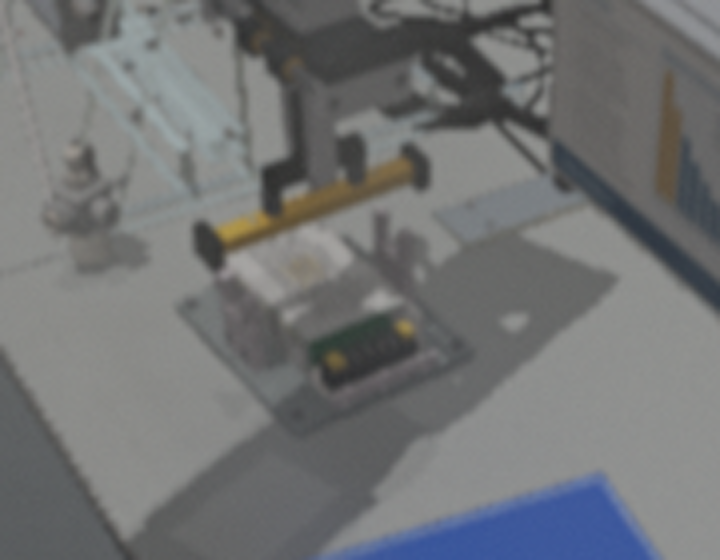

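Handle held, bar level and clear of the brackets (caps in the crop at (208,243) and (420,165)), and the supply is undisturbed. Now I'll carry it to the mat.

```bash
python3 -m jog '[[0,0,0,0,0,-15,1],[0,0,0,0,-5,-28,1],[0,0,1,3,-20,-30,1],[0,0,2,8,-45,-30,1],[0,0,4,15,-75,-30,1],[0,0,6,22,-108,-30,1],[0,0,8,28,-142,-30,1],[0,0,10,35,-176,-30,1],[0,0,11,42,-210,-30,1],[0,0,11.3,49,-244,-30,1],[0,0,11.3,55,-270,-30,1],[0,0,11.3,58,-284,-30,1]]' ; python3 -m jog '[[0,0,0,0,0,0,1],[0,0,0,0,0,0,1],[0,0,0,0,0,0,1]]'; python3 - <<'E'
from h import *
from station import get_image
go([.477,-.021,.044])
im=get_image('scene')
cv2.imwrite('pics/s3.png',cv2.resize(im['color'][130:290,230:430,::-1],(750,600),interpolation=2))
E
```

```text
t: 6.08
eef_pos: [0.4753, -0.02, 0.1726]
tool_rot: [0.213, 3.134, -0.004]
force: [0.3, -0.1, -3.4]
gripper_width: 0.0155
t: 6.33
eef_pos: [0.4764, -0.0157, 0.1725]
tool_rot: [0.207, 3.135, 0.001]
force: [0.6, 0.9, -3.2]
gripper_width: 0.0156
tcp [ 0.4764 -0.0157  0.1725] shift [ -1.2  -5.2 128.5] tooly yaw 82.4 tilt 0.04
```

View pics/s3.png

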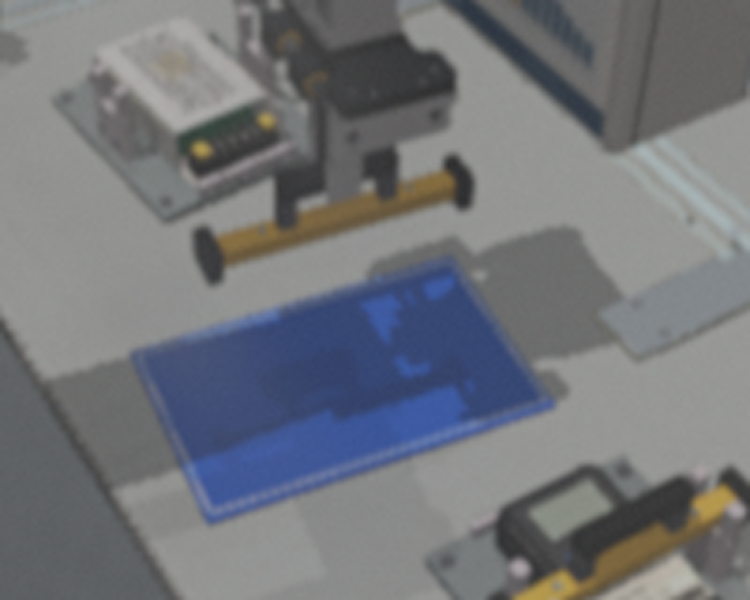

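The bar is held parallel to the mat, above its centre. I'll descend gently.

```bash
python3 -m jog '[[0,0,0,-1,-5,15,1],[0,0,0,-1,-5,37,1],[0,0,0,-1,-5,59,1],[0,0,0,-1,-5,79,1],[0,0,0,-1,-5,96,1],[0,0,0,-1,-5,108,1],[0,0,0,-1,-5,116,1],[0,0,0,-1,-5,121,1],[0,0,0,-1,-5,123,1],[0,0,0,-1,-5,123,1],[0,0,0,-1,-5,123,1]]'; python3 -m jog '[[0,0,0,0,0,1,1],[0,0,0,0,0,2,1],[0,0,0,0,0,3,1],[0,0,0,0,0,4,1],[0,0,0,0,0,5,1],[0,0,0,0,0,6,1],[0,0,0,0,0,6,1],[0,0,0,0,0,6,1]]'
```

```text
t: 7.3
eef_pos: [0.4777, -0.0209, 0.0503]
tool_rot: [0.206, 3.133, -0.0]
force: [-0.4, -0.5, -2.7]
gripper_width: 0.0154
t: 7.97
eef_pos: [0.4769, -0.0209, 0.0434]
tool_rot: [-0.206, -3.135, -0.0]
force: [-0.8, 0.0, -3.5]
gripper_width: 0.0154
```

```bash
python3 -m jog '[[0,0,0,0,0,0.5,1],[0,0,0,0,0,1,1],[0,0,0,0,0,1.5,1],[0,0,0,0,0,2,1],[0,0,0,0,0,2,1],[0,0,0,0,0,2,1]]'
```

```text
t: 8.47
eef_pos: [0.4771, -0.0209, 0.0422]
tool_rot: [0.206, 3.134, 0.0]
force: [-2.8, 0.6, 3.5]
gripper_width: 0.0158
```

It has touched the mat: the force went from −3 to +3.5 N. Releasing and retreating.

```bash
python3 -m jog '[[0,0,0,0,0,0,0.6],[0,0,0,0,0,0,0.4],[0,0,0,0,0,0,0.2],[0,0,0,0,0,0,0],[0,0,0,0,0,0,0],[0,0,0,0,0,0,0],[0,0,0,0,0,0,0],[0,0,0,0,0,0,0],[0,0,0,0,0,0,0],[0,0,0,0,0,0,0]]'; python3 -m jog '[[0,0,0,0,0,-6,0],[0,0,0,0,0,-20,0],[0,0,0,0,0,-40,0],[0,0,0,0,0,-65,0],[0,0,0,0,0,-95,0],[0,0,0,0,0,-125,0],[0,0,0,0,0,-150,0],[0,0,0,0,0,-160,0],[0,0,0,0,0,-160,0],[0,0,0,0,0,-160,0]]'; python3 -m jog '[[0,0,0,25,0,0,0],[0,0,0,55,0,0,0],[0,0,0,85,0,0,0],[0,0,0,115,0,0,0],[0,0,0,145,0,0,0],[0,0,0,165,0,0,0],[0,0,0,170,0,0,0],[0,0,0,170,0,0,0],[0,0,0,170,0,0,0]]'; python3 - <<'E'
from h import *
from station import get_image
im=get_image('scene')
cv2.imwrite('pics/s4.png',cv2.resize(im['color'][130:340,230:450,::-1],(628,600),interpolation=2))
t=get_image('top')
hsv=cv2.cvtColor(im['color'],cv2.COLOR_RGB2HSV);H,S,V=[hsv[...,i].astype(int) for i in range(3)]
yy,xx=np.mgrid[:400,:640]
k=(abs(H-22)<9)&(S>120)&(xx>262)&(xx<380)&(yy>195)&(yy<262)
b=cv2.boxPoints(cv2.minAreaRect(np.argwhere(k)[:,::-1].astype(np.float32)))
print(b,info(im,b,.02))
cv2.imwrite('pics/t4.png',t['color'][120:320,140:480,::-1])
E
```

```text
t: 9.3
eef_pos: [0.477, -0.021, 0.0415]
tool_rot: [0.206, 3.135, 0.0]
force: [-0.2, 0.2, 0.3]
gripper_width: 0.0468
t: 10.13
eef_pos: [0.4769, -0.0209, 0.2011]
tool_rot: [-0.206, -3.135, -0.0]
force: [-0.1, 0.6, -0.6]
gripper_width: 0.047
t: 10.88
eef_pos: [0.3086, 0.0013, 0.2003]
tool_rot: [-0.206, -3.133, -0.0]
force: [0.1, 0.3, 0.5]
gripper_width: 0.0471
[[339.4     217.20003]
 [347.49997 214.50002]
 [348.69998 218.10002]
 [340.6     220.80003]] (array([ 0.5467, -0.0262]), 'yaw', np.float64(-6.6), np.float64(0.024), np.float64(0.013))
```

View pics/s4.png

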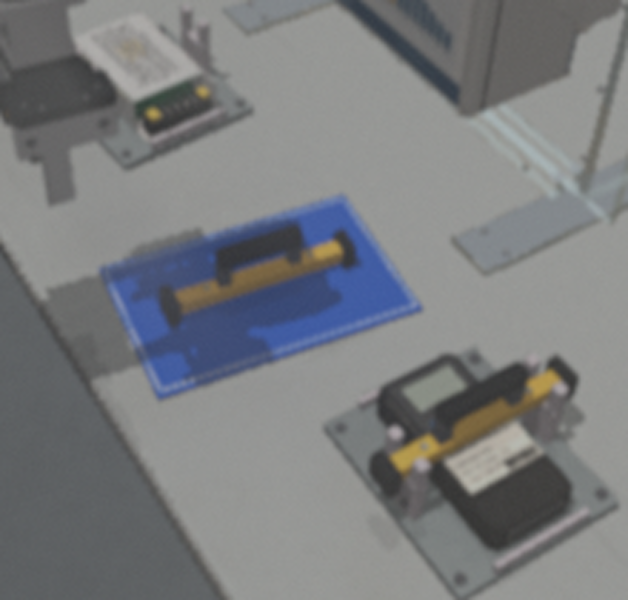

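View pics/t4.png

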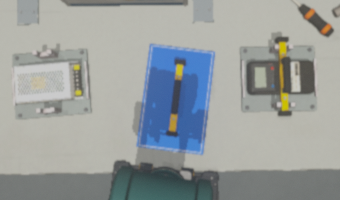

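Both views show the bar standing handle up, lengthwise in the middle of the mat. In the top crop the bar centre is about (177,97) and the mat centre about (176,99). The supply and the meter bar have not moved.

```bash
python3 -c "
from station import sign_off,state
s=state();print(s['t'],abs(s['joint_vel']).max());print(sign_off())"
```

```text
10.9833 0.009981397519685496
the job is handed in; nothing more can be done
None
```

The power supply's yellow bar is now on the blue mat, and I've handed the job in after about 11 s of robot time. I gripped the handle from above, lifted 60 mm straight up and level, then carried the bar over and turned it to line up with the mat. I lowered it until it touched at about 3.5 N, let go and backed the arm off.

**Last checks:** both cameras show the bar handle up, within a few mm of the mat's centre and parallel to its long side. The gripper is clear of it. The supply looks undisturbed in its cradle and the meter bar is still in its brackets, judged by eye from the pictures.

**One check failed:** my colour measurement of the placed bar caught only one end of it, because the rest was in shadow. Its centre reading is therefore not valid. The yaw from that piece (−6.6°) agrees with the mat's (−7.5°). I judged the position from the pictures and from where the gripper released it: (0.477, −0.021), against a mat centre of (0.477, −0.021).

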